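# Fetch the rear padlock from a crowded lockout hook

## Robot

A 6-joint arm with a two-finger parallel gripper is mounted at the origin on a cart in front of the work surface, level with it; the furniture and walls round the work are solid. World frame = base frame: x ahead of the robot, y to its left, z up, the work surface at z = 0. Lengths are in mm, angles in rad, forces in N, time in s.
With the tool pointing down it reaches from about 350 to 975 mm from the base axis. Payload 4.9 kg.
Tool frame: the origin (TCP) lies at the very end of the fingers, on their centre line; the grasp point (between the pads) lies 19 mm behind it (tcp_to_grasp is the z of the grasp point in the tool frame, in mm); z points along the fingers, y is the line along which they close (so a half turn about z gives the same grasp; the last joint's range is limited). The gripper opens to 85 mm and grips with 20 to 120 N. Pads are 22 mm wide; open, the fingers measure 114 mm over their backs; the gripper's body (76 mm by 85 mm) begins 54 mm behind the grasp point. The pads swing forward as they close: fully open they stand 13 mm farther back than shut.
Start: joints at [0.994, 0.053, 1.613, -0, 1.476, -0.119], TCP at [276.222, 560.627, 231.304] pointing down, gripper open.
Joint ranges: [-3.01, 3.01], [-1.01, 2.22], [0.06, 2.58], [-1.02, 4.17], [0.09, 2.62], [-3.14, 3.14]. Speed limits (rad/s): [2.57, 2.57, 3.14, 3.14, 3.14, 3.14].

## Interface

Orientations are given as a 3x3 rotation matrix whose columns are the frame's x, y, z axes.
In Python, from station import * gives the robot as it stands. The module is installed in compiled form; this text tells all that it offers.
- The arm moves only by the shell command python3 -m pendant 'ROWS' [OPENING] [FORCE]. ROWS is a JSON object of lists of equal length, an entry for each row: "dp": the shift along the tool's x, y, z in m, a list of three; "yaw": the turn about the tool's z in rad. A call has exactly 8 rows; each row shifts and turns the commanded pose from where the row before left it, along the tool's axes as they then stand; what a row does not reach is not made up. A row lasts 1/8 s, in which the tool goes at most 62.5 mm and 10.7 degrees, less where a joint would pass 70% of its speed; a pose out of reach is approached as far as the arm can. A call with a gripper value outside its range is refused whole. OPENING is the finger opening in m, from 0 to 0.0854, set as the call begins (- or left out, the last holds). The fingers move at their own pace and stop on an object; FORCE is the grip in N (left out, the last holds). Time passes only in rows, so rows that do not move let the fingers close, or fill a call up. It gives the time, the measured TCP pose, the force, the opening and the grip force at its end, in the units of the state.
- get_obs(): the state, without advancing time (a new reading comes with each control period).
- camera(name): name is "scene" or "top" or "wrist"; returns a dict with "color" (480x640x3 uint8, red, green, blue), "mtx" (3x3 intrinsics, pixels), "dist_coeffs" ([k1, k2, p1, p2, k3] as OpenCV has them; the pictures are not rectified), "R" (3x3) and "t" (3): a world point X has camera coordinates R X + t; the wrist camera has in their place "T_tool_cam" (4x4, takes a point from camera to tool coordinates, whose origin is the TCP and whose axes are the flange's). Camera axes: x right, y down, z forward; pixel columns grow to the right and rows downward; lengths in mm; the calibration is good to about 2 mm. A picture is of the moment at which its call begins: read the wrist's pose just before it. There is no depth.
- hand_in(): hands the job in; it is judged then, once.
The state is a dict: "t": time; "qpos": joint angles; "joint_vel": joint speeds; "effort": joint torques, N m; "tool_pos": TCP position; "ee_rot": TCP orientation; "contact_force": force on the tool from outside, world axes, zero at the start; "torque": the same for the moment, N m; "gripper_width": opening from 0.0 (shut) to 1.0 (fully open); "grasp_force": force on a finger pad.
Only numpy, scipy, OpenCV 4.12 (cv2) and the standard library are available. Lean on these libraries where they do the work, as an engineer would, in place of code of your own. Each camera call takes 0.05 s, during which the arm holds its last target. There are 200 camera calls.

## Task

The red padlock hangs at the back of the grey hook stand, behind the blue one. Move the blue padlock to the hook of the yellow stand: hold it on that hook and push it back against the green spring plunger until the plunger clearly gives, keep it pressed for a second so that the lock is registered, but never drive the plunger in to, or nearly to, its stop; then let the blue padlock hang free on that hook. Then take the red padlock off the grey stand and set it down gently, standing upright inside the grey tray, without disturbing the things lying around.

Things in the scene. Friction and masses are not known exactly. Their poses are not given: they have to be found in the camera images.
- store_hook: grey hook stand, fixed, holding both padlocks at the start. Origin on the table below the point where the hook rod leaves the column's front face; own +x runs along the rod towards the column (away from the robot), z up. Foot plate 110 (x) x 100 x 8 mm, x = -70 to +40 mm; column 20 x 30 mm, 208 mm high, behind x = 0.
- store_hook_rod (a point): point on the axis of the grey stand's hook rod, 200 mm above the stand's origin and 70 mm in front of the column; same axes as the stand. Level steel rod, 8 mm thick, from the column to 138 mm in front of it; there the tip bends up, ending 148 mm in front of the column, its top 10 mm above the rod's axis. Red padlock about 62 mm, blue about 107 mm in front of the column.
- spare_hook: yellow hook stand, fixed; shape, size, origin and axes exactly as the grey one, but its hook is empty except for a black block clamped on the rod: 22 (x) x 24 (y) x 46 mm high, from 10 mm above to 36 mm below the rod's axis. The block's front face is 24 to 72 mm in front of the column: where exactly differs each time and is not measured.
- spare_hook_rod (a point): point on the axis of the yellow stand's hook rod, as on the grey stand (200 mm above the stand's origin, 70 mm in front of the column; tip 148 mm in front). The round green plunger, 16 mm in diameter, stands 15 mm out of the black block's front face towards the robot, its axis parallel to the rod and 21 mm below it; its tip is thus 39 to 87 mm in front of the column.
- plunger (a joint): travel of the green plunger into the black block, in m: 0 = fully out, 0.010 = its stop. It starts to give at 3 N and stiffens by 0.9 N per mm (5.7 N at 3 mm, 10.2 N at 8 mm). A padlock is registered when it holds the plunger between 3 and 8 mm in for half a second or more. The spring pushes it back out when let go.
- blue_lock_mid (a point): centre of the blue padlock's coloured block, 22 mm thick (x, along the rod), 46 wide (y), 38 high; 0.1 to 0.21 kg. Shackle of 7 mm bar on top: 36 mm wide, top 48 mm above this point; its round-topped opening, 22 x 22 mm, is centred 30 mm above this point. Hangs 37 mm below the rod's axis; rod and tip pass freely when it is 27 mm below. Grip across the width from above, at or just above this point.
- red_lock_mid (a point): centre of the red body of the red padlock; same shape, size and axes as the blue one.
- tray: grey open tray, fixed, 130 (x) x 160 (y) x 22 mm high, walls and floor 4 mm thick; origin at the centre of its underside. A padlock standing in it has its middle point 23 mm above this origin.
- tape_roll: roll of brown tape, 96 mm across, 48 mm high, standing between the hook stands; leave alone. Origin at the centre of its underside.
- marker: red and white marker pen, 135 mm long, lying on the table; leave alone. Origin under its middle.
- soda_can: teal and white drinks can, 65 mm across, 124 mm high; leave alone. Origin at the centre of its underside.

How it is judged:
By the outcome, as a careful person would: the job done as asked, in the order asked, and still so for the second after the job is handed in, with the robot touching nothing.
It also fails if it takes over 72 s, if anything falls off the work surface, if the arm or the gripper's body presses on something with over 40 N, if the wrist force passes 120 N, or if a joint passes its speed limit or range.

## Working session

There is one attempt and no reset: what is moved stays moved. The work goes in short steps, Python scripts to look and compute and a shell command to move; the robot and the scene stay as the last step left them, time stands still between calls to the robot, and variables do not carry over. Pictures are saved under pics/ and viewed, at most 10 in all, crops included, and the job is handed in when it is done.

```bash
mkdir -p pics; python3 - <<'E'
from station import *
import cv2,numpy as np
o=get_obs();print({k:np.round(v,3).tolist() for k,v in o.items()})
for n in("scene","top"):
    c=camera(n);cv2.imwrite(f"pics/{n}0.png",c["color"][:,:,::-1])
    print(n,np.round(c["mtx"],1).tolist(),np.round(c["dist_coeffs"],3),np.round(c["R"],3).tolist(),np.round(c["t"],1))
E
```

```text
{'t': 0.0, 'qpos': [0.994, 0.053, 1.614, -0.0, 1.476, -0.119], 'joint_vel': [0.001, 0.002, 0.001, 0.001, 0.0, 0.001], 'effort': [0.002, -39.368, -37.018, 0.0, 0.007, 0.0], 'tool_pos': [275.883, 560.121, 230.05], 'ee_rot': [[-0.897, 0.442, -0.001], [0.442, 0.897, -0.002], [0.0, -0.002, -1.0]], 'contact_force': [0.422, 0.523, -0.713], 'torque': [0.007, 0.007, 0.049], 'grasp_force': 0.0, 'gripper_width': 0.999}
scene [[585.8, 0.0, 322.5], [0.0, 585.8, 242.5], [0.0, 0.0, 1.0]] [0.058 0.    0.    0.    0.   ] [[0.872, -0.489, -0.018], [-0.296, -0.498, -0.815], [0.39, 0.716, -0.58]] [-563.8  258.3 1085.7]
top [[599.1, 0.0, 326.9], [0.0, 599.1, 236.8], [0.0, 0.0, 1.0]] [-0.131  0.     0.     0.     0.   ] [[-0.233, -0.973, -0.005], [-0.919, 0.221, -0.327], [0.319, -0.071, -0.945]] [  88.4  627.9 1251.4]
```

View pics/scene0.png

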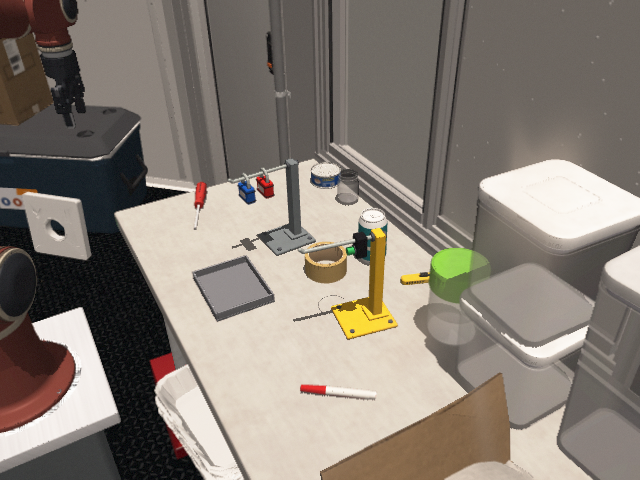

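View pics/top0.png

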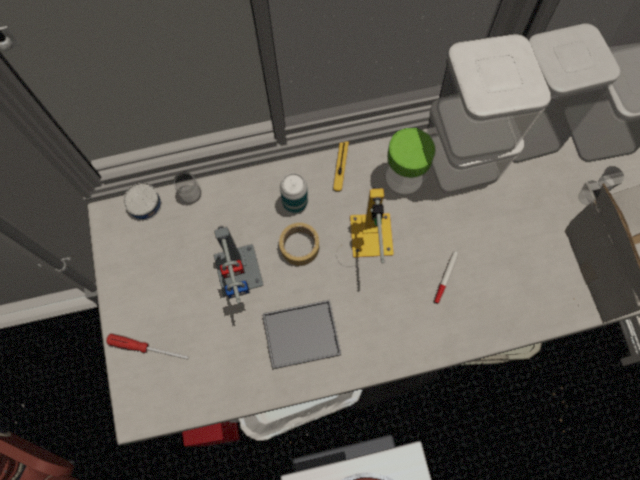

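Scene: the grey stand has its column top at about (292,162), blue lock at (247,192) and red lock at (265,187). The yellow column top is at (377,233). Top: grey column (222,233), yellow column (377,193), tray centre (301,335). I'll zoom in for accurate corners.

```bash
python3 - <<'E'
import cv2,numpy as np
T=cv2.imread("pics/top0.png");S=cv2.imread("pics/scene0.png")
def crop(I,x,y,w,h,s):
    c=cv2.resize(I[y:y+h,x:x+w],None,fx=s,fy=s,interpolation=cv2.INTER_CUBIC)
    for i in range(0,w,10):
        cv2.line(c,(i*s,0),(i*s,5 if (x+i)%50 else 14),(0,255,255),1)
        if (x+i)%20==0: cv2.putText(c,str(x+i),(i*s,16),0,.35,(0,0,255),1)
    for i in range(0,h,10):
        cv2.line(c,(0,i*s),(5,i*s),(0,255,255),1)
        if (y+i)%20==0: cv2.putText(c,str(y+i),(6,i*s+4),0,.35,(0,0,255),1)
    return c
cv2.imwrite("pics/g.png",np.hstack([crop(T,200,220,80,120,5),crop(S,220,150,100,120,4)][:2]))
cv2.imwrite("pics/y.png",np.hstack([crop(T,330,180,80,120,5),crop(S,290,220,110,120,4)[:, :440]])[:, :800])
E
```

```text
Traceback (most recent call last):
ValueError: all the input array dimensions except for the concatenation axis must match exactly, but along dimension 0, the array at index 0 has size 600 and the array at index 1 has size 480
```

```bash
python3 - <<'E'
import cv2,numpy as np
T=cv2.imread("pics/top0.png");S=cv2.imread("pics/scene0.png")
def crop(I,x,y,w,h,s):
    c=cv2.resize(I[y:y+h,x:x+w],None,fx=s,fy=s,interpolation=cv2.INTER_CUBIC)
    for i in range(0,w,10):
        cv2.line(c,(i*s,0),(i*s,5),(0,255,255),1)
        if (x+i)%20==0: cv2.putText(c,str(x+i),(i*s,16),0,.35,(0,0,255),1)
    for i in range(0,h,10):
        cv2.line(c,(0,i*s),(5,i*s),(0,255,255),1)
        if (y+i)%20==0: cv2.putText(c,str(y+i),(6,i*s+4),0,.35,(0,0,255),1)
    return c
cv2.imwrite("pics/g.png",np.hstack([crop(T,210,220,60,100,6)[:, :360],crop(S,225,155,110,150,4)])[:, :800])
cv2.imwrite("pics/y.png",np.hstack([crop(T,340,180,60,100,6)[:, :360],crop(S,295,220,110,150,4)])[:, :800])
E
```

```text
(no output)
```

View pics/g.png

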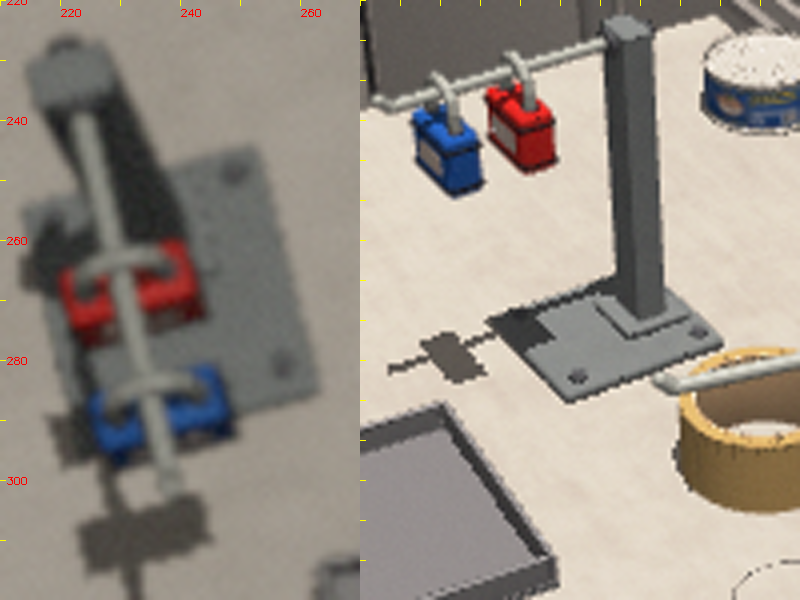

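View pics/y.png

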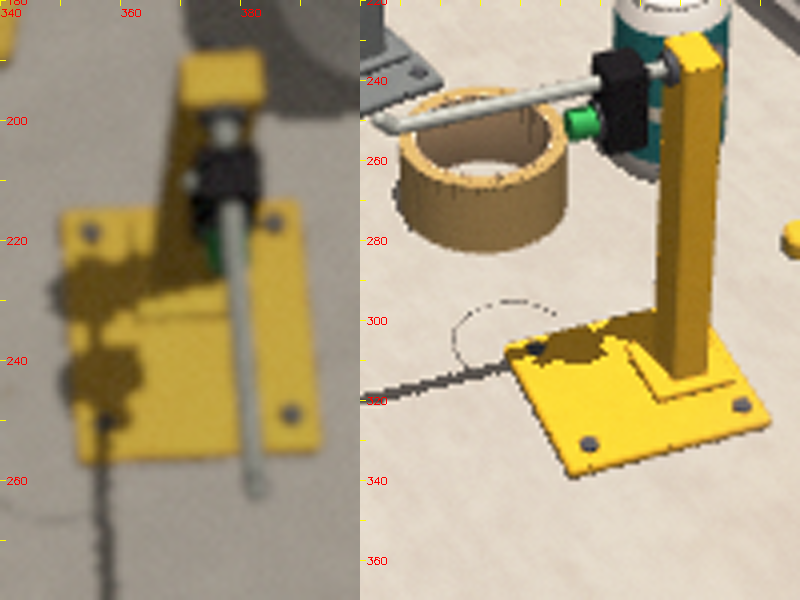

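Grey and yellow corner pixels are readable from these crops: feet, column tops, rod tips and the green plunger tip. I'll fit the poses.

```bash
cat > h.py <<'E'
import cv2,numpy as np,pickle,os
from scipy.optimize import least_squares
if not os.path.exists("cal.pkl"):
    from station import camera
    pickle.dump({n:{k:np.array(v) for k,v in camera(n).items() if k!="color"} for n in("scene","top")},open("cal.pkl","wb"))
C=pickle.load(open("cal.pkl","rb"))
def proj(n,P):
    c=C[n];return cv2.projectPoints(np.atleast_2d(np.float64(P)),cv2.Rodrigues(c["R"])[0],c["t"].astype(float),c["mtx"],c["dist_coeffs"])[0][:,0]
def w(p,L):
    L=np.atleast_2d(np.float64(L));x,y,a=p;c,s=np.cos(a),np.sin(a)
    return np.c_[x+c*L[:,0]-s*L[:,1],y+s*L[:,0]+c*L[:,1],L[:,2]]
def fit(obs,p0,verbose=1):
    f=lambda p:np.concatenate([(proj(n,w(p,[o[0] for o in O]))-[o[1] for o in O]).ravel() for n,O in obs.items()])
    r=least_squares(f,p0,loss="soft_l1")
    if verbose:print(np.round(r.x,3),"res",np.round(f(r.x).reshape(-1,2),1).tolist())
    return r.x
E
python3 - <<'E'
from h import *
F=lambda x,y:(x,y,8);K=lambda x,y:(x,y,208)
def mk(L,ox,oy,s,x0=0):return [(m,(ox+(X-x0)/s,oy+Y/s)) for m,(X,Y) in L]
tip=(-147,0,207)
g={"top":mk([(F(40,-50),(257,145)),(F(-70,-50),(318,393)),(F(40,50),(25,210)),(K(20,15),(28,65)),(K(20,-15),(105,42)),(K(0,-15),(117,92)),(K(0,15),(40,108)),(tip,(170,492))],210,220,6),
"scene":mk([(F(-70,50),(490,320)),(F(-70,-50),(570,401)),(F(40,-50),(722,343)),(K(0,-15),(630,42)),(K(20,-15),(655,30)),(tip,(380,101))],225,155,4,360)}
y={"top":mk([(F(40,50),(62,213)),(F(40,-50),(300,203)),(F(-70,-50),(322,450)),(F(-70,50),(80,463)),(K(20,15),(180,52)),(K(20,-15),(263,50)),(K(0,-15),(265,107)),(K(0,15),(180,103)),(tip,(258,490))],340,180,6),
"scene":mk([(F(-70,50),(507,348)),(F(-70,-50),(572,477)),(F(40,-50),(770,423)),(K(0,15),(667,42)),(K(0,-15),(695,72)),(K(20,-15),(720,58)),(tip,(390,128))],295,220,4,360)}
G=fit(g,[600,250,0.2]);Y=fit(y,[600,-50,0])
Tr=fit({"top":list(zip([(65,80,22),(65,-80,22),(-65,-80,22),(-65,80,22)],[(263,318),(328,303),(339,353),(271,367)])),
"scene":list(zip([(-65,80,22),(65,80,22),(65,-80,22)],[(193,273),(244,257),(273,293)]))},[500,150,0])
# plunger tip px scene -> distance along own x
px=(295+(568-360)/4,220+122/4)
d=least_squares(lambda q:(proj("scene",w(Y,[(-q[0],0,179)]))[0]-px),[60]);print("plunger d",d.x,d.fun)
px=(295+(596-360)/4,220+100/4)
d=least_squares(lambda q:(proj("scene",w(Y,[(-q[0],0,187)]))[0]-px),[60]);print("block front d",d.x,d.fun)
def ground(n,px,z):
    return least_squares(lambda q:proj(n,[(q[0],q[1],z)])[0]-px,[600,0]).x.round(0)
print("roll",ground("top",(299,243),48),"can",ground("top",(293,183),124),"marker",ground("top",(455,253),8),ground("top",(437,301),8))
pickle.dump((G,Y,Tr),open("poses.pkl","wb"))
for nm,p in(("grey",G),("yellow",Y)):print(nm,"rodpt",w(p,[(-70,0,200)]).round(1),"tip",w(p,[(-148,0,200)]).round(1))
for d,n in((62,"red"),(107,"blue")):
    P=w(G,[(-d,0,163)]);print(n,P.round(1),proj("top",P).round(1),proj("scene",P).round(1))
E
```

```text
[6.48106e+02 1.58137e+02 4.50000e-02] res [[0.5, -1.0], [1.4, -0.2], [-0.6, -1.0], [-0.4, -1.0], [0.6, -0.9], [0.7, -0.6], [-0.4, 0.5], [1.2, 0.8], [-0.4, -1.0], [-1.3, -1.1], [0.5, -1.4], [-1.9, -0.7], [-0.4, 0.0], [-2.1, 0.1]]
[ 6.59138e+02 -1.79625e+02 -1.75000e-01] res [[-0.1, -0.9], [0.5, -1.6], [1.1, -0.4], [0.2, -0.1], [0.0, -0.0], [0.1, -0.5], [0.6, -1.4], [0.8, 0.0], [1.1, 1.2], [-1.6, -1.0], [-0.5, -1.3], [1.0, -1.3], [-1.4, -1.3], [-2.0, -0.3], [1.7, 1.0], [-4.2, -1.8]]
[ 4.43697e+02  4.68230e+01 -2.00000e-02] res [[-1.8, -3.7], [0.6, -3.1], [1.8, 1.5], [0.7, 2.5], [-2.6, -2.0], [0.7, -3.1], [0.0, -0.0]]
plunger d [52.18627497] [0.28253743 1.26084245]
block front d [38.00785161] [0.38478141 1.72978587]
roll [651.   3.] can [771. -14.] marker [ 551. -361.] [ 447. -283.]
grey rodpt [[578.2 155.  200. ]] tip [[500.3 151.4 200. ]]
yellow rodpt [[ 590.2 -167.4  200. ]] tip [[ 513.4 -153.9  200. ]]
red [[586.2 155.3 163. ]] [[233.2 269.9]] [[264.5 187.1]]
blue [[541.2 153.3 163. ]] [[238.1 289.6]] [[246.6 192.7]]
```

```bash
cat >> h.py <<'E'
def delta(target,o=None,a=None):
    """tool-frame shift (mm) from present pose to world TCP target, with yaw to bring tool y to stand yaw a"""
    from station import get_obs
    o=o or get_obs();R=np.array(o["ee_rot"]);yw=0
    if a is not None:
        yw=-((a+np.pi/2-np.arctan2(R[1,1],R[0,1])+np.pi)%(2*np.pi)-np.pi)
        y=np.array([-np.sin(a),np.cos(a),0]);z=np.array([0,0,-1.]);R=np.c_[np.cross(y,z),y,z]
    d=np.array(target)-o["tool_pos"]
    print("t %.2f"%o["t"],"tcp",np.round(o["tool_pos"],1),"F",np.round(o["contact_force"],1),"w",round(float(o["gripper_width"]),2),"yaw",round(yw,3),"d(tool,mm)",(R.T@d).round(1))
E
python3 - <<'E'
from h import *
from station import *
G,Y,T=pickle.load(open("poses.pkl","rb"))
delta((500,152,300),a=G[2])
print(np.round(camera("wrist")["T_tool_cam"],3).tolist())
E
```

```text
t 0.20 tcp [276.  560.3 230.5] F [-0.2 -0.4 -0.4] w 1.0 yaw -0.503 d(tool,mm) [-205.2 -418.1  -69.5]
[[0.0, -0.957, -0.289, 74.585], [1.0, -0.0, 0.0, -0.809], [-0.0, -0.289, 0.957, -143.357], [0.0, 0.0, 0.0, 1.0]]
```

```bash
python3 -m pendant '{"dp":[[0,0,0],[0,0,0],[0,0,0],[-0.026,-0.052,-0.012],[-0.026,-0.052,-0.012],[-0.026,-0.052,-0.012],[-0.026,-0.052,-0.012],[-0.026,-0.052,-0.012]],"yaw":[-0.168,-0.168,-0.167,0,0,0,0,0]}' 0.0854 60
python3 -m pendant '{"dp":[[-0.026,-0.052,-0.01],[-0.026,-0.052,0],[-0.026,-0.052,0],[0,0,0],[0,0,0],[0,0,0],[0,0,0],[0,0,0]],"yaw":[0,0,0,0,0,0,0,0]}'
python3 - <<'E'
from h import *
from station import *
G,Y,T=pickle.load(open("poses.pkl","rb"))
o=get_obs();c=camera("wrist");cv2.imwrite("pics/w1.png",c["color"][:,:,::-1])
delta((500,152,300),o,a=G[2])
pickle.dump((o,{k:c[k] for k in("mtx","dist_coeffs","T_tool_cam")}),open("w1.pkl","wb"))
E
```

```text
t: 1.25
tool_pos: [418.4, 305.1, 291.7]
ee_rot: [[-0.999, -0.045, 0.0], [-0.045, 0.999, 0.0], [-0.0, 0.0, -1.0]]
contact_force: [0.3, -0.7, 0.4]
gripper_width: 0.997
grasp_force: 0.0
t: 2.25
tool_pos: [502.5, 155.2, 301.4]
ee_rot: [[-0.999, -0.047, 0.0], [-0.047, 0.999, 0.0], [-0.0, 0.0, -1.0]]
contact_force: [0.0, 0.0, 0.6]
gripper_width: 1.0
grasp_force: 0.0
t 2.25 tcp [502.5 155.2 301.4] F [0.  0.  0.6] w 1.0 yaw 0.001 d(tool,mm) [ 2.6 -3.1  1.4]
```

View pics/w1.png

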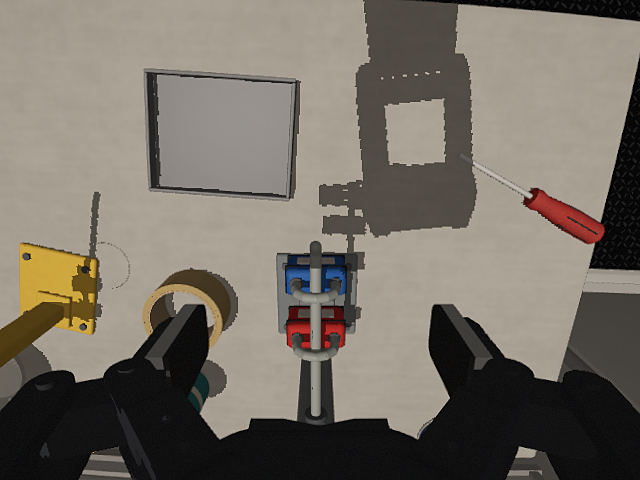

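Wrist view: rod vertical in the picture, tip (316,244) and blue body (285–347, 262–293), with its shackle arch at about (316,299). Red arch is at about (316,354), grey foot front corners at (277,254)/(356,253), and tray rim corners at (145,70), (299,80), (292,199), (150,190). Nothing has tilted.

```bash
cat >> h.py <<'E'
def addw(name,o,c):
    T=np.eye(4);T[:3,:3]=o["ee_rot"];T[:3,3]=o["tool_pos"];M=np.linalg.inv(T@np.array(c["T_tool_cam"]))
    C[name]={"mtx":np.array(c["mtx"]),"dist_coeffs":np.array(c["dist_coeffs"]),"R":M[:3,:3],"t":M[:3,3]}
E
python3 - <<'E'
from h import *
G,Y,T=pickle.load(open("poses.pkl","rb"))
addw("w",*pickle.load(open("w1.pkl","rb")))
print("pred tip",proj("w",w(G,[(-147,0,207)])).round(1),"arch",proj("w",w(G,[(-107,0,208),(-62,0,208)])).round(1).tolist())
G2=fit({"w":[((-147,0,207),(316,246)),((-70,-50,8),(277,254)),((-70,50,8),(356,253)),((-62,0,200),(316,360))][:3]},G)
T2=fit({"w":list(zip([(-65,-80,22),(-65,80,22),(65,80,22),(65,-80,22)],[(145,70),(299,80),(292,199),(150,190)]))},T)
for px in((316,299),(316,354)):
    print("d arch",least_squares(lambda q:proj("w",w(G2,[(-q[0],q[1],208)]))[0]-px,[100,0]).x.round(1))
print("blue",w(G2,[(-107,0,163)]).round(1),"red",w(G2,[(-62,0,163)]).round(1))
delta(tuple(w(G2,[(-107,0,145)])[0]),a=G2[2])
pickle.dump((G2,Y,T2),open("poses2.pkl","wb"))
E
```

```text
pred tip [[313.  241.6]] arch [[313.1, 298.0], [313.3, 354.9]]
[6.49848e+02 1.59779e+02 4.30000e-02] res [[-0.1, -1.7], [-1.3, 1.1], [1.9, 2.4]]
[ 4.45156e+02  4.70320e+01 -2.80000e-02] res [[0.5, -1.6], [-0.5, -1.1], [-0.5, 2.6], [0.5, 1.6]]
d arch [1.081e+02 1.000e-01]
d arch [64.6  0.2]
blue [[542.9 155.2 163. ]] red [[587.9 157.1 163. ]]
t 2.30 tcp [502.6 155.  301.4] F [ 0.1  0.3 -0.5] w 1.0 yaw 0.003 d(tool,mm) [-40.3  -1.6 156.4]
```

```bash
python3 -m pendant '{"dp":[[-0.040,-0.0016,0],[0,0,0.03],[0,0,0.03],[0,0,0.03],[0,0,0.03],[0,0,0.02],[0,0,0.015],[0,0,0]],"yaw":[0,0,0,0,0,0,0,0]}'
python3 -m pendant '{"dp":[[0,0,0],[0,0,0],[0,0,0],[0,0,0],[0,0,0],[0,0,0],[0,0,0],[0,0,0]],"yaw":[0,0,0,0,0,0,0,0]}' 0.03 60
```

```text
t: 3.3
tool_pos: [542.3, 154.6, 145.3]
ee_rot: [[-0.999, -0.045, -0.002], [-0.045, 0.999, -0.0], [0.002, -0.0, -1.0]]
contact_force: [0.2, 0.5, -0.3]
gripper_width: 0.997
grasp_force: 0.0
t: 4.3
tool_pos: [543.7, 154.8, 147.6]
ee_rot: [[-0.999, -0.045, 0.002], [-0.045, 0.999, 0.0], [-0.002, 0.0, -1.0]]
contact_force: [-0.1, -0.6, 6.1]
gripper_width: 0.533
grasp_force: 62.1
```

```bash
python3 -m pendant '{"dp":[[0,0,-0.003],[0,0,-0.003],[0,0,-0.002],[0,0,-0.002],[0,0,0],[0,0,0],[0,0,0],[0,0,0]],"yaw":[0,0,0,0,0,0,0,0]}'
python3 - <<'E'
from h import *
from station import *
o=get_obs();c=camera("wrist");cv2.imwrite("pics/w2.png",c["color"][:,:,::-1]);delta((0,0,0),o)
pickle.dump((o,{k:c[k] for k in("mtx","dist_coeffs","T_tool_cam")}),open("w2.pkl","wb"))
cv2.imwrite("pics/w2c.png",cv2.resize(c["color"][200:480,150:490,::-1],None,fx=2,fy=2))
E
```

```text
t: 5.3
tool_pos: [542.8, 154.6, 156.2]
ee_rot: [[-0.999, -0.045, -0.0], [-0.045, 0.999, -0.0], [0.0, -0.0, -1.0]]
contact_force: [-0.6, -0.9, -1.5]
gripper_width: 0.532
grasp_force: 61.6
t 5.30 tcp [542.8 154.6 156.2] F [-0.6 -0.9 -1.5] w 0.53 yaw 0 d(tool,mm) [ 549.2 -130.   156.3]
```

View pics/w2c.png

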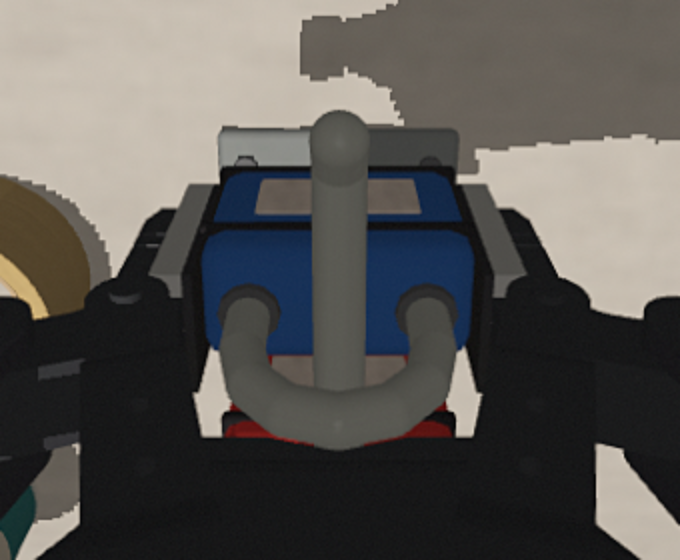

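Good grip: body squared in the pads, rod centred in the shackle and the lock free of it (Fz about −1.5 N, its weight). Pulling it straight off.

```bash
python3 -m pendant '{"dp":[[0.006,0,-0.001],[0.008,0,0],[0.008,0,0],[0.008,0,0],[0.008,0,0],[0.008,0,0],[0.010,0,0],[0.010,0,0]],"yaw":[0,0,0,0,0,0,0,0]}'
python3 - <<'E'
from h import *
G,Y,T=pickle.load(open("poses2.pkl","rb"))
print("yellow tip",w(Y,[(-148,0,200)]))
delta(tuple(w(Y,[(-215,0,240)])[0]),a=Y[2])
E
```

```text
t: 6.35
tool_pos: [476.2, 151.6, 157.3]
ee_rot: [[-0.999, -0.045, -0.0], [-0.045, 0.999, -0.0], [0.0, 0.0, -1.0]]
contact_force: [-0.7, 0.3, -1.5]
gripper_width: 0.529
grasp_force: 61.6
yellow tip [[ 513.39419161 -153.88343775  200.        ]]
t 6.35 tcp [476.2 151.6 157.3] F [-0.7  0.3 -1.5] w 0.53 yaw 0.22 d(tool,mm) [ -22.7 -294.4  -82.7]
```

```bash
python3 - <<'E'
from h import *
G,Y,T=pickle.load(open("poses2.pkl","rb"))
delta(tuple(w(Y,[(-165,110,300)])[0]),a=Y[2])
E
```

```text
t 6.35 tcp [476.2 151.6 157.3] F [-0.7  0.3 -1.5] w 0.53 yaw 0.22 d(tool,mm) [ -72.7 -184.4 -142.7]
```

```bash
python3 -m pendant '{"dp":[[0,0,-0.045],[0,0,-0.045],[0,-0.040,-0.035],[-0.012,-0.05,-0.018],[-0.03,-0.05,0],[-0.03,-0.045,0],[0,0,0],[0,0,0]],"yaw":[0.11,0.11,0,0,0,0,0,0]}'
python3 - <<'E'
from h import *
from station import *
G,Y,T=pickle.load(open("poses2.pkl","rb"))
o=get_obs();c=camera("wrist");cv2.imwrite("pics/w3.png",c["color"][:,:,::-1]);delta(tuple(w(Y,[(-165,110,300)])[0]),o,a=Y[2])
addw("w",o,c)
pickle.dump((o,{k:c[k] for k in("mtx","dist_coeffs","T_tool_cam")}),open("w3.pkl","wb"))
print(proj("w",w(Y,[(-147,0,207),(-70,-50,8),(-70,50,8),(-52,0,179)])).round(1).tolist())
E
```

```text
t: 7.35
tool_pos: [515.2, -42.8, 300.1]
ee_rot: [[-0.985, 0.174, -0.001], [0.174, 0.985, 0.001], [0.001, 0.0, -1.0]]
contact_force: [0.0, 0.6, -2.4]
gripper_width: 0.53
grasp_force: 62.3
t 7.35 tcp [515.2 -42.8 300.1] F [ 0.   0.6 -2.4] w 0.53 yaw -0.0 d(tool,mm) [-0.5  0.3  0.1]
[[155.9, 270.6], [189.2, 269.6], [270.0, 269.7], [184.9, 366.3]]
```

View pics/w3.png

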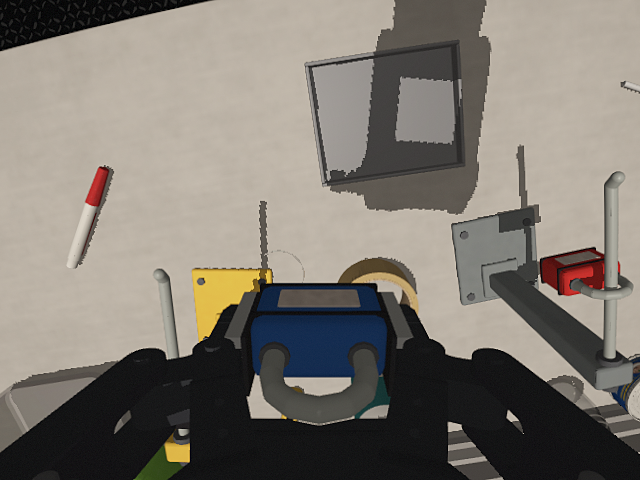

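Yellow rod tip is at (161,274), and the foot front corners at (192,268) and (272,268). That is about 3 px right of the prediction, so I'll refit. The blue lock is square in the grip and the red one still hangs.

```bash
python3 - <<'E'
from h import *
G,Y,T=pickle.load(open("poses2.pkl","rb"))
addw("w",*pickle.load(open("w3.pkl","rb")))
f=lambda q:(proj("w",w((q[0],q[1],Y[2]),[(-147,0,207),(-70,-50,8),(-70,50,8)]))-[(161,274.5),(192,268),(272,268)]).ravel()
r=least_squares(f,Y[:2]);print(r.x-Y[:2],f(r.x).round(1))
r1=least_squares(lambda q:f(q)[:2],Y[:2]).x;print("tip only",r1-Y[:2])
Y2=np.array([*r.x,Y[2]]);pickle.dump((G,Y2,T),open("poses2.pkl","wb"))
print("rod line px",proj("w",w(Y2,[(-130,0,200),(-80,0,200)])).round(1).tolist())
delta(tuple(w(Y2,[(-200,0,158)])[0]),a=Y[2])
delta(tuple(w(Y2,[(-80,0,158)])[0]),a=Y[2])
E
```

```text
[1.50421749 2.98161289] [-0.2 -2.6 -0.2  2.3  0.6  2.4]
tip only [3.33086489 2.59452262]
rod line px [[167.6, 290.8], [175.8, 352.3]]
t 7.40 tcp [515.2 -42.3 300.2] F [-0.8  0.6 -2.4] w 0.53 yaw 0.001 d(tool,mm) [  33.4 -107.   142.2]
t 7.40 tcp [515.2 -42.3 300.2] F [-0.8  0.6 -2.4] w 0.53 yaw 0.001 d(tool,mm) [ -86.6 -107.   142.2]
```

```bash
python3 -m pendant '{"dp":[[0.033,-0.03,0],[0,-0.04,0],[0,-0.037,0],[0,0,0.04],[0,0,0.04],[0,0,0.04],[0,0,0.022],[0,0,0]],"yaw":[0,0,0,0,0,0,0,0]}'
python3 - <<'E'
from h import *
from station import *
G,Y,T=pickle.load(open("poses2.pkl","rb"))
delta(tuple(w(Y,[(-200,0,158)])[0]),a=Y[2])
o=get_obs();c=camera("wrist");cv2.imwrite("pics/w4c.png",cv2.resize(c["color"][200:480,150:490,::-1],None,fx=2,fy=2))
E
```

```text
t: 8.4
tool_pos: [463.1, -140.7, 156.2]
ee_rot: [[-0.985, 0.172, -0.004], [0.172, 0.985, 0.002], [0.004, 0.001, -1.0]]
contact_force: [-0.0, 0.1, -1.2]
gripper_width: 0.53
grasp_force: 62.4
t 8.40 tcp [ 463.1 -140.7  156.2] F [-0.   0.1 -1.2] w 0.53 yaw 0.002 d(tool,mm) [-0.8 -1.  -1.8]
```

View pics/w4c.png

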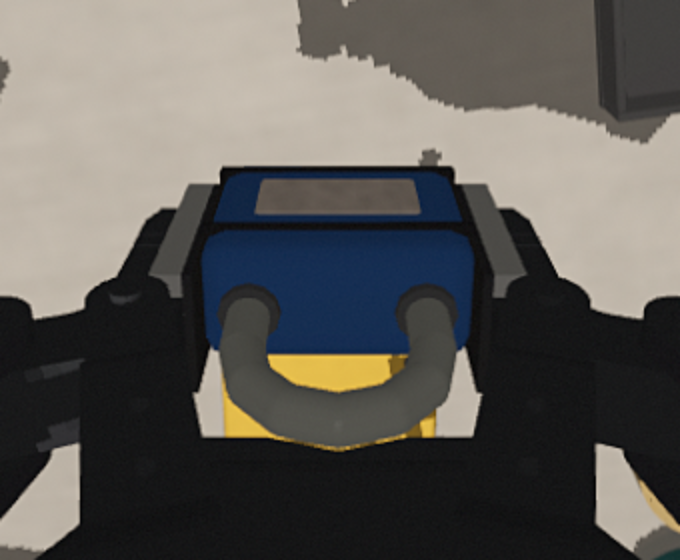

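The lock is lined up in front of the yellow stand, foot centre at about (330) in the crop against the lock at 338. I'll shift slightly right, raise it 1 mm and go past the tip.

```bash
python3 -m pendant '{"dp":[[0,-0.0015,-0.001],[-0.008,0,0],[-0.01,0,0],[-0.01,0,0],[-0.01,0,0],[-0.01,0,0],[-0.01,0,0],[-0.010,0,0]],"yaw":[0,0,0,0,0,0,0,0]}'
python3 - <<'E'
from h import *
G,Y,T=pickle.load(open("poses2.pkl","rb"))
delta(tuple(w(Y,[(-80,0,158)])[0]),a=Y[2])
E
```

```text
t: 9.45
tool_pos: [531.9, -156.1, 159.2]
ee_rot: [[-0.985, 0.174, -0.0], [0.174, 0.985, 0.0], [0.0, 0.0, -1.0]]
contact_force: [-1.3, -0.1, -1.7]
gripper_width: 0.529
grasp_force: 62.4
t 9.45 tcp [ 531.9 -156.1  159.2] F [-1.3 -0.1 -1.7] w 0.53 yaw -0.0 d(tool,mm) [-50.4   2.1   1.2]
```

```bash
python3 -m pendant '{"dp":[[-0.008,0,0.001],[-0.008,0,0],[-0.008,0,0],[-0.008,0,0],[-0.006,0,0],[-0.003,0,0],[0,0,0],[0,0,0]],"yaw":[0,0,0,0,0,0,0,0]}'
python3 - <<'E'
from h import *
from station import *
G,Y,T=pickle.load(open("poses2.pkl","rb"))
delta(tuple(w(Y,[(-63,0,158)])[0]),a=Y[2])
c=camera("wrist");cv2.imwrite("pics/w5c.png",cv2.resize(c["color"][200:480,150:490,::-1],None,fx=2,fy=2))
E
```

```text
t: 10.45
tool_pos: [571.4, -163.0, 158.3]
ee_rot: [[-0.985, 0.174, -0.0], [0.174, 0.985, 0.0], [0.0, 0.0, -1.0]]
contact_force: [-0.7, -0.2, -1.5]
gripper_width: 0.527
grasp_force: 62.4
t 10.45 tcp [ 571.4 -163.   158.3] F [-0.7 -0.2 -1.5] w 0.53 yaw 0.0 d(tool,mm) [-27.2   2.1   0.3]
```

View pics/w5c.png

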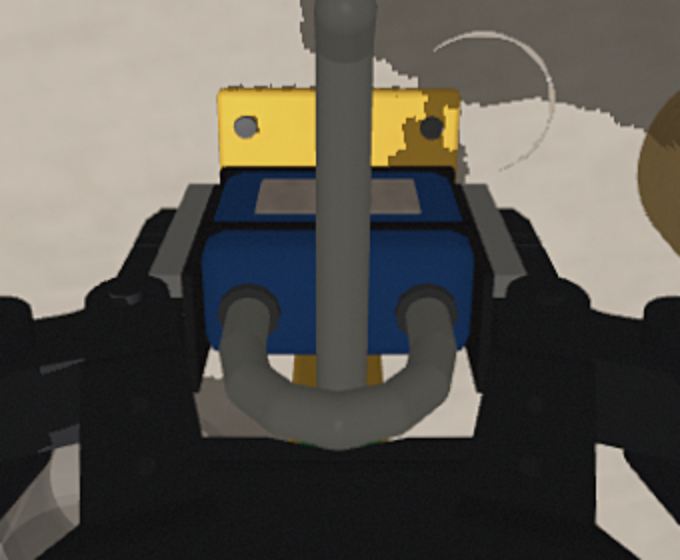

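The rod (centre x≈344 in the crop) runs through the shackle (centre 338), which is fine. Now I approach the plunger, watching force.

```bash
python3 -m pendant '{"dp":[[-0.005,0.0005,0],[-0.005,0.0005,0],[-0.005,0,0],[-0.005,0,0],[-0.001,0,0],[0,0,0],[0,0,0],[0,0,0]],"yaw":[0,0,0,0,0,0,0,0]}' | egrep 'pos|contact'
python3 -m pendant '{"dp":[[0,0,0],[-0.0005,0,0],[-0.0005,0,0],[-0.0005,0,0],[-0.0005,0,0],[0,0,0],[0,0,0],[0,0,0]],"yaw":[0,0,0,0,0,0,0,0]}' | egrep 'pos|contact'
```

```text
tool_pos: [592.4, -165.7, 158.3]
contact_force: [0.8, -0.5, -2.0]
tool_pos: [594.4, -166.1, 158.3]
contact_force: [0.4, 0.1, -1.2]
```

```bash
for i in 1; do python3 -m pendant '{"dp":[[-0.0005,0,0],[-0.0005,0,0],[-0.0005,0,0],[-0.0005,0,0],[0,0,0],[0,0,0],[0,0,0],[0,0,0]],"yaw":[0,0,0,0,0,0,0,0]}' | egrep 'pos|contact'; done
python3 -m pendant '{"dp":[[-0.0005,0,0],[-0.0005,0,0],[-0.0005,0,0],[-0.0005,0,0],[0,0,0],[0,0,0],[0,0,0],[0,0,0]],"yaw":[0,0,0,0,0,0,0,0]}' | egrep 'pos|contact'
```

```text
tool_pos: [596.4, -166.4, 158.3]
contact_force: [0.1, 0.2, -1.8]
tool_pos: [598.4, -166.8, 158.3]
contact_force: [-0.4, 0.4, -1.7]
```

```bash
python3 -m pendant '{"dp":[[-0.0005,0,0],[-0.0005,0,0],[-0.0005,0,0],[-0.0005,0,0],[0,0,0],[0,0,0],[0,0,0],[0,0,0]],"yaw":[0,0,0,0,0,0,0,0]}' | egrep 'pos|contact'
python3 -c "
from station import *
import time
for i in range(3): print(get_obs()['contact_force'].round(2) if hasattr(get_obs()['contact_force'],'round') else get_obs()['contact_force'])"
```

```text
tool_pos: [600.3, -167.1, 158.3]
contact_force: [-4.3, 0.6, 1.1]
[-4.29  0.57  1.05]
[-4.29  0.57  1.05]
[-4.29  0.57  1.05]
```

```bash
python3 -m pendant '{"dp":[[-0.0005,0,0],[-0.0005,0,0],[-0.0005,0,0],[-0.0005,0,0],[0,0,0],[0,0,0],[0,0,0],[0,0,0]],"yaw":[0,0,0,0,0,0,0,0]}' | egrep 'pos|contact'
```

```text
tool_pos: [601.9, -167.4, 158.3]
contact_force: [-6.6, 0.6, 0.5]
```

Contact is clear (4.3 N, then 6.6 N), which puts the plunger at about 3–3.5 mm. I'll go 2 mm further to mid-window and hold.

```bash
python3 -m pendant '{"dp":[[-0.0005,0,0],[-0.0005,0,0],[-0.0005,0,0],[-0.0005,0,0],[0,0,0],[0,0,0],[0,0,0],[0,0,0]],"yaw":[0,0,0,0,0,0,0,0]}' | egrep 'pos|contact'
python3 -m pendant '{"dp":[[0,0,0],[0,0,0],[0,0,0],[0,0,0],[0,0,0],[0,0,0],[0,0,0],[0,0,0]],"yaw":[0,0,0,0,0,0,0,0]}' | egrep 'pos|contact'
```

```text
tool_pos: [603.6, -167.7, 158.3]
contact_force: [-7.8, 1.3, 1.9]
tool_pos: [603.6, -167.7, 158.3]
contact_force: [-8.0, 0.8, 1.5]
```

Held about 8 N (≈5.5 mm) for well over a second. I'll back off and lower it onto the rod.

```bash
python3 -m pendant '{"dp":[[0.003,0,0],[0.005,0,0],[0.007,0,0],[0.007,0,0],[0.007,0,0.002],[0.003,0,0.003],[0,0,0.002],[0,0,0]],"yaw":[0,0,0,0,0,0,0,0]}' | egrep 'pos|contact'
python3 -m pendant '{"dp":[[0,0,0.0005],[0,0,0.0005],[0,0,0.0005],[0,0,0.0005],[0,0,0.0005],[0,0,0],[0,0,0],[0,0,0]],"yaw":[0,0,0,0,0,0,0,0]}' | egrep 'pos|contact'
```

```text
tool_pos: [572.7, -162.3, 151.0]
contact_force: [-0.2, -0.5, -1.3]
tool_pos: [572.8, -162.3, 148.8]
contact_force: [0.0, -0.1, -1.5]
```

```bash
python3 -m pendant '{"dp":[[0,0,0.0005],[0,0,0.0005],[0,0,0.0005],[0,0,0],[0,0,0],[0,0,0],[0,0,0],[0,0,0]],"yaw":[0,0,0,0,0,0,0,0]}' | egrep 'pos|contact'
```

```text
tool_pos: [572.9, -162.3, 147.7]
contact_force: [-2.0, 1.4, 4.4]
```

It's resting on the rod. Release.

```bash
python3 -m pendant '{"dp":[[0,0,-0.0005],[0,0,0],[0,0,0],[0,0,0],[0,0,0],[0,0,0],[0,0,0],[0,0,0]],"yaw":[0,0,0,0,0,0,0,0]}' 0.0854
python3 -m pendant '{"dp":[[0,0,-0.005],[0,0,-0.01],[0,0,-0.02],[0,0,-0.03],[0,0,-0.04],[0,0,-0.04],[0,0,-0.01],[0,0,0]],"yaw":[0,0,0,0,0,0,0,0]}'
python3 - <<'E'
from h import *
from station import *
G,Y,T=pickle.load(open("poses2.pkl","rb"))
delta(tuple(w(G,[(-62,0,300)])[0]),a=G[2])
for n in("scene","top"):cv2.imwrite(f"pics/{n}1.png",camera(n)["color"][:,:,::-1])
T=cv2.imread("pics/top1.png");S=cv2.imread("pics/scene1.png")
cv2.imwrite("pics/c1.png",np.hstack([cv2.resize(T[180:280,200:410],None,fx=2,fy=3),cv2.resize(S[190:340,280:407],None,fx=2.9,fy=2)])[:,:800])
E
```

```text
t: 22.5
tool_pos: [572.8, -162.3, 147.8]
ee_rot: [[-0.985, 0.174, 0.0], [0.174, 0.985, -0.0], [-0.0, -0.0, -1.0]]
contact_force: [-0.7, -0.0, 0.6]
gripper_width: 1.002
grasp_force: 0.0
t: 23.5
tool_pos: [573.0, -162.4, 304.0]
ee_rot: [[-0.985, 0.174, 0.002], [0.174, 0.985, -0.001], [-0.002, -0.0, -1.0]]
contact_force: [-1.0, 0.4, -0.1]
gripper_width: 1.0
grasp_force: 0.0
t 23.50 tcp [ 573.  -162.4  304. ] F [-1.   0.4 -0.1] w 1.0 yaw -0.218 d(tool,mm) [-28.6 318.6   4. ]
```

View pics/c1.png

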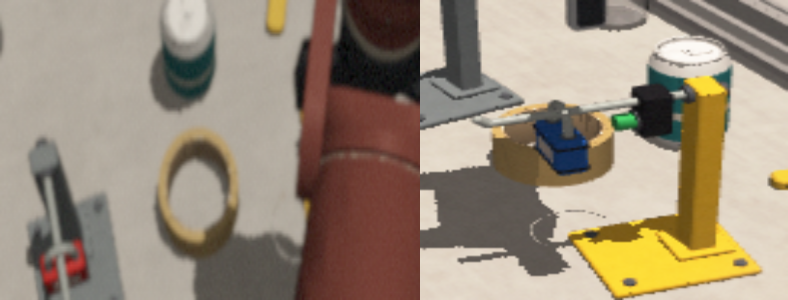

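The blue padlock hangs free on the yellow rod, clear of the green plunger, and the red one is still in place. That was my last picture, so from here I rely on numbers.

```bash
python3 -m pendant '{"dp":[[0,0,0],[0,0,0],[-0.005,0.056,0],[-0.005,0.056,0],[-0.005,0.056,0],[-0.005,0.056,0],[-0.005,0.056,0],[-0.003,0.038,0]],"yaw":[-0.109,-0.109,0,0,0,0,0,0]}' >/dev/null
python3 - <<'E'
from h import *
from station import *
G,Y,T=pickle.load(open("poses2.pkl","rb"))
c=camera("top")
delta(tuple(w(G,[(-63,0,145)])[0]),a=G[2])
def red(I):
    h=cv2.cvtColor(I[215:320,200:275],cv2.COLOR_RGB2HSV);m=((h[...,0]<8)|(h[...,0]>172))&(h[...,1]>150)&(h[...,2]>60)
    y,x=np.nonzero(m);return (len(x),x.mean()+200,y.mean()+215) if len(x) else 0
print(red(cv2.imread("pics/top0.png")[:,:,::-1].copy()),red(cv2.imread("pics/top1.png")[:,:,::-1].copy()))
E
```

```text
t 24.65 tcp [585.5 162.5 300. ] F [-1.6  1.6 -1.3] w 1.0 yaw 0.005 d(tool,mm) [ -1.1  -5.4 155. ]
(114, np.float64(232.23684210526315), np.float64(268.7719298245614)) (113, np.float64(232.1504424778761), np.float64(269.0619469026549))
```

```bash
python3 -m pendant '{"dp":[[0,0,0],[0,0,0],[0,0,0],[0,0,0.02],[0,0,0.02],[0,0,0],[0,0,0],[0,0,0]],"yaw":[0,0,0,0,0,0,0,0]}' >/dev/null
python3 - <<'E'
from h import *
G,Y,T=pickle.load(open("poses2.pkl","rb"))
delta(tuple(w(G,[(-63,0,145)])[0]),a=G[2])
E
```

```text
t 25.65 tcp [587.4 156.7 263.7] F [0.3 0.2 0.9] w 1.0 yaw 0.0 d(tool,mm) [  0.5   0.4 118.7]
```

```bash
python3 -m pendant '{"dp":[[0,0,0.025],[0,0,0.025],[0,0,0.025],[0,0,0.02],[0,0,0.013],[0,0,0.01],[0,0,0],[0,0,0]],"yaw":[0,0,0,0,0,0,0,0]}'
python3 -m pendant '{"dp":[[0,0,0],[0,0,0],[0,0,0],[0,0,0],[0,0,0],[0,0,0],[0,0,0],[0,0,0]],"yaw":[0,0,0,0,0,0,0,0]}' 0.03 60
python3 -m pendant '{"dp":[[0,0,-0.003],[0,0,-0.003],[0,0,-0.003],[0,0,-0.002],[0,0,0],[0,0,0],[0,0,0],[0,0,0]],"yaw":[0,0,0,0,0,0,0,0]}'
```

```text
t: 26.65
tool_pos: [587.6, 156.7, 145.8]
ee_rot: [[-0.999, -0.043, 0.002], [-0.043, 0.999, 0.0], [-0.002, 0.0, -1.0]]
contact_force: [-0.3, -0.2, 0.7]
gripper_width: 0.999
grasp_force: 0.0
t: 27.65
tool_pos: [587.4, 156.7, 145.3]
ee_rot: [[-0.999, -0.043, 0.001], [-0.043, 0.999, 0.0], [-0.001, 0.0, -1.0]]
contact_force: [0.2, 0.5, 4.3]
gripper_width: 0.53
grasp_force: 62.0
t: 28.65
tool_pos: [587.0, 156.7, 155.7]
ee_rot: [[-0.999, -0.043, -0.0], [-0.043, 0.999, -0.0], [0.0, -0.0, -1.0]]
contact_force: [-0.3, -0.2, -1.8]
gripper_width: 0.529
grasp_force: 61.8
```

```bash
python3 -m pendant '{"dp":[[0.005,0,-0.001],[0.01,0,0],[0.01,0,0],[0.01,0,0],[0.01,0,0],[0.01,0,0],[0.005,0,0],[0,0,0]],"yaw":[0,0,0,0,0,0,0,0]}'|egrep 'pos|cont|width'
python3 -m pendant '{"dp":[[0.005,0,0],[0.006,0,0],[0.007,0,0],[0.008,0,0],[0.008,0,0],[0.008,0,0],[0.008,0,0],[0.01,0,0]],"yaw":[0,0,0,0,0,0,0,0]}'|egrep 'pos|cont|width'
python3 - <<'E'
from h import *
G,Y,T=pickle.load(open("poses2.pkl","rb"))
print(T)
delta((T[0],T[1],60),a=T[2])
E
```

```text
tool_pos: [526.8, 154.1, 156.9]
contact_force: [0.3, 0.6, -1.9]
gripper_width: 0.531
tool_pos: [466.6, 151.4, 156.8]
contact_force: [-0.2, -0.5, -1.8]
gripper_width: 0.529
[ 4.45155827e+02  4.70323892e+01 -2.78636257e-02]
t 30.65 tcp [466.6 151.4 156.8] F [-0.2 -0.5 -1.8] w 0.53 yaw 0.071 d(tool,mm) [  18.5 -105.    96.8]
```

```bash
python3 -m pendant '{"dp":[[0.019,0,0],[0,-0.035,0],[0,-0.035,0],[0,-0.035,0.01],[0,0,0.04],[0,0,0.04],[0,0,0.02],[0,0,0]],"yaw":[0.071,0,0,0,0,0,0,0]}'|egrep 'pos|cont|width'
python3 - <<'E'
from h import *
G,Y,T=pickle.load(open("poses2.pkl","rb"))
delta((T[0],T[1],10),a=T[2])
E
```

```text
tool_pos: [443.2, 45.8, 45.0]
contact_force: [0.1, -0.7, -1.5]
gripper_width: 0.527
t 31.65 tcp [443.2  45.8  45. ] F [ 0.1 -0.7 -1.5] w 0.53 yaw 0.0 d(tool,mm) [-1.9  1.3 35. ]
```

```bash
python3 -m pendant '{"dp":[[-0.001,0,0.008],[0,0,0.008],[0,0,0.007],[0,0,0.005],[0,0,0.003],[0,0,0.001],[0,0,0],[0,0,0]],"yaw":[0,0,0,0,0,0,0,0]}'|egrep 'pos|cont|width'
python3 -m pendant '{"dp":[[0,0,0.001],[0,0,0.001],[0,0,0.0005],[0,0,0.0005],[0,0,0.0005],[0,0,0.0005],[0,0,0],[0,0,0]],"yaw":[0,0,0,0,0,0,0,0]}'|egrep 'pos|cont|width'
```

```text
tool_pos: [446.4, 45.7, 15.1]
contact_force: [-0.1, -0.5, -1.2]
gripper_width: 0.532
tool_pos: [446.2, 45.7, 10.8]
contact_force: [0.9, 0.2, -1.4]
gripper_width: 0.532
```

```bash
python3 -m pendant '{"dp":[[0,0,0.0005],[0,0,0.0005],[0,0,0.0005],[0,0,0.0005],[0,0,0],[0,0,0],[0,0,0],[0,0,0]],"yaw":[0,0,0,0,0,0,0,0]}'|egrep 'pos|cont|width'
```

```text
tool_pos: [446.2, 45.6, 8.8]
contact_force: [0.2, 0.6, -1.8]
gripper_width: 0.528
```

```bash
python3 -m pendant '{"dp":[[0,0,0.0005],[0,0,0.0005],[0,0,0],[0,0,0],[0,0,0],[0,0,0],[0,0,0],[0,0,0]],"yaw":[0,0,0,0,0,0,0,0]}'|egrep 'pos|cont|width'
```

```text
tool_pos: [446.2, 45.6, 7.8]
contact_force: [0.8, 1.0, -2.1]
gripper_width: 0.531
```

```bash
python3 -m pendant '{"dp":[[0,0,0.0005],[0,0,0.0005],[0,0,0],[0,0,0],[0,0,0],[0,0,0],[0,0,0],[0,0,0]],"yaw":[0,0,0,0,0,0,0,0]}'|egrep 'pos|cont|width'
```

```text
tool_pos: [446.2, 45.6, 6.8]
contact_force: [0.2, 0.6, -1.4]
gripper_width: 0.527
```

```bash
python3 -m pendant '{"dp":[[0,0,0.0005],[0,0,0.0005],[0,0,0],[0,0,0],[0,0,0],[0,0,0],[0,0,0],[0,0,0]],"yaw":[0,0,0,0,0,0,0,0]}'|egrep 'pos|cont|width'
```

```text
tool_pos: [446.2, 45.6, 5.8]
contact_force: [0.2, -0.2, -1.5]
gripper_width: 0.531
```

```bash
python3 -m pendant '{"dp":[[0,0,0.0005],[0,0,0.0005],[0,0,0],[0,0,0],[0,0,0],[0,0,0],[0,0,0],[0,0,0]],"yaw":[0,0,0,0,0,0,0,0]}'|egrep 'pos|cont|width'
```

```text
tool_pos: [446.3, 45.6, 5.4]
contact_force: [-3.7, -0.6, 5.1]
gripper_width: 0.527
```

Contact at the predicted height. Easing, releasing and retreating straight up.

```bash
python3 -m pendant '{"dp":[[0,0,-0.0005],[0,0,0],[0,0,0],[0,0,0],[0,0,0],[0,0,0],[0,0,0],[0,0,0]],"yaw":[0,0,0,0,0,0,0,0]}' 0.07 |egrep 'pos|cont|width'
python3 -m pendant '{"dp":[[0,0,-0.005],[0,0,-0.01],[0,0,-0.02],[0,0,-0.03],[0,0,-0.04],[0,0,-0.05],[0,0,-0.05],[0,0,-0.05]],"yaw":[0,0,0,0,0,0,0,0]}'|egrep 'pos|cont|width'
python3 -m pendant '{"dp":[[0,0.04,0],[0,0.05,0],[0,0.05,0],[0,0.05,0],[0,0.03,0],[0,0,0],[0,0,0],[0,0,0]],"yaw":[0,0,0,0,0,0,0,0]}'|egrep '^t|pos|cont|width'
python3 - <<'E'
from h import *
from station import *
G,Y,T=pickle.load(open("poses2.pkl","rb"))
A={n:camera(n)["color"] for n in("top","scene")}
for n,I in A.items():
    cv2.imwrite(f"pics/{n}2.png",I[:,:,::-1]);h=cv2.cvtColor(I,cv2.COLOR_RGB2HSV).astype(int)
    R=((h[...,0]<6)|(h[...,0]>174))&(h[...,1]>150)&(h[...,2]>60);B=(h[...,0]>100)&(h[...,0]<125)&(h[...,1]>150)&(h[...,2]>40)
    for nm,m,P,half in(("red",R,np.array([T[0]+1,T[1]-1.5,23]),25),("blue",B,w(Y,[(-90,0,163)])[0],30)):
        p=proj(n,P)[0];u,v=p.astype(int);s=m[v-half:v+half,u-half:u+half];y,x=np.nonzero(s)
        print(n,nm,"pred",p.round(),"seen",len(x),*((x.mean()+u-half,y.mean()+v-half,"bbox",x.min()+u-half,x.max()+u-half,y.min()+v-half,y.max()+v-half) if len(x) else ()))
    d=cv2.absdiff(I,cv2.imread(f"pics/{n}0.png")[:,:,::-1].copy()).max(2)
    for nm,P in(("roll",(651,3,24)),("can",(771,-14,62)),("marker",(500,-322,5))):
        u,v=proj(n,P)[0].astype(int);print(nm,"diff px",(d[v-8:v+8,u-8:u+8]>40).sum())
P=[(T[0]+1+a,T[1]-1.5+b,c) for a in(-11,11) for b in(-23,23) for c in(4,42)]
for n in A:q=proj(n,P);print("upright body bbox",n,q.min(0).round(),q.max(0).round())
E
```

```text
tool_pos: [446.2, 45.6, 5.3]
contact_force: [-0.4, 0.2, -0.8]
gripper_width: 0.819
tool_pos: [445.9, 45.7, 262.9]
contact_force: [1.2, 0.6, -0.4]
gripper_width: 0.819
t: 41.65
tool_pos: [452.5, 264.6, 260.6]
contact_force: [0.1, 0.1, -0.1]
gripper_width: 0.82
top red pred [301. 333.] seen 107 299.4766355140187 333.4485981308411 bbox 290 309 326 338
top blue pred [378. 243.] seen 57 378.3157894736842 243.84210526315792 bbox 370 389 240 248
roll diff px 0
can diff px 0
marker diff px 0
scene red pred [232. 281.] seen 196 232.6275510204082 281.91326530612247 bbox 224 240 270 293
scene blue pred [328. 262.] seen 241 329.1784232365145 263.0871369294606 bbox 320 337 250 276
roll diff px 161
can diff px 2
marker diff px 0
upright body bbox top [289. 325.] [312. 341.]
upright body bbox scene [222. 267.] [242. 296.]
```

Both locks sit where predicted: red upright in the tray, blue on the yellow hook. The roll, can and marker are unchanged from above. The roll's change in the scene view is only the blue lock now hanging in front of it.

```bash
python3 -c "
from station import *
print(hand_in())"
```

```text
the job is handed in; nothing more can be done
None
```

The job is handed in at about 42 s: the blue padlock pressed the plunger to about 5.5 mm (8 N) for over a second and now hangs free on the yellow hook; the red one stands upright in the grey tray, with the tape roll, can and marker undisturbed (final state checked from image measurements, no verdict returned).

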